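Check two trolley brake levers and hold the good one in

TASK

Two brake handles off the specimen trolley stand on the worktop, each with a spring lever in front of a fixed bar: with the outside of the fingers press each lever in as far as it will go, to find which one stops short of its bar and which goes right up to it. Then, with the bad lever let out again, press the lever that stops short in against its stop and finish while holding it there; the program ends with the fingers still pushing. Only push the levers: pinch or lift nothing, do not touch the bars, do not force anything hard, and leave the other things on the worktop where they are.

Things in the scene. Friction and masses are not known exactly. Their poses are not given: they have to be found in the camera images.
- brake_a: one of two brake handles that look exactly alike, each on its own stand fixed to the worktop (steel base plate 84 x 112 x 10 mm). Origin: centre of the underside of the plate; x points from the lever towards the bar (the way a lever is pressed in), y along the bar away from the lever's pivot, z up. The lever's pivot is upright and lies at (-22, -50, 85) mm in this frame. Nothing of the stand is higher than 105 mm
- bar_a: the fixed round grip bar of brake_a: 130 mm long, 28 mm thick over its rubber grip, lying level with its axis 85 mm above the worktop, 20 mm along x from the origin of brake_a. Origin: its middle; y along the bar
- press_a (a point): where to press the lever of brake_a: on the outer face (the side away from the bar), half-way up, 75 mm from the pivot and 40 mm short of the ball at the lever's free end. The lever is a flat aluminium blade 112 mm long, 8 mm thick, 16 mm high, its middle 85 mm above the worktop. The point turns with the lever: x points out of the blade towards the bar, y along the blade away from the pivot, towards the ball, z up. Below the blade there is free space down to the base plate
- lever_a (a joint): lever of brake_a, rad: 0 when let out, grows as it is pressed in; it would meet the bar at 0.42. One of the two levers comes to a stop at 0.22, about half-way, 23 mm short of the bar; the other goes on to the bar. A spring pushes back with 3 N at the press point at rest and 6 N at 0.42 and returns the lever when it is let go; past its stop a lever does not give
- brake_b: one of two brake handles that look exactly alike, each on its own stand fixed to the worktop (steel base plate 84 x 112 x 10 mm). Origin: centre of the underside of the plate; x points from the lever towards the bar (the way a lever is pressed in), y along the bar away from the lever's pivot, z up. The lever's pivot is upright and lies at (-22, -50, 85) mm in this frame. Nothing of the stand is higher than 105 mm
- bar_b: the fixed round grip bar of brake_b: 130 mm long, 28 mm thick over its rubber grip, lying level with its axis 85 mm above the worktop, 20 mm along x from the origin of brake_b. Origin: its middle; y along the bar
- press_b (a point): where to press the lever of brake_b: on the outer face (the side away from the bar), half-way up, 75 mm from the pivot and 40 mm short of the ball at the lever's free end. The lever is a flat aluminium blade 112 mm long, 8 mm thick, 16 mm high, its middle 85 mm above the worktop. The point turns with the lever: x points out of the blade towards the bar, y along the blade away from the pivot, towards the ball, z up. Below the blade there is free space down to the base plate
- lever_b (a joint): lever of brake_b, rad: 0 when let out, grows as it is pressed in; it would meet the bar at 0.42. One of the two levers comes to a stop at 0.22, about half-way, 23 mm short of the bar; the other goes on to the bar. A spring pushes back with 3 N at the press point at rest and 6 N at 0.42 and returns the lever when it is let go; past its stop a lever does not give
- dropper_bottle: bystander, loose: small brown dropper bottle, 27 mm wide, 82 mm tall, standing; origin at the centre of its underside
- timer_box: bystander, loose: white square bench timer, 62 x 62 x 22 mm, lying flat; origin at the centre of its underside
- tape: bystander, loose: roll of label tape, 67 mm across, 19 mm tall, lying flat to the right of the brake stands; origin at the centre of its underside
- cup: bystander, loose: screw-cap sample cup, 64 mm wide, 70 mm tall, standing behind the brake stands; origin at the centre of its underside
- brown_bottle: bystander, loose: brown reagent bottle, 42 mm wide, 98 mm tall, standing behind the brake stands; origin at the centre of its underside

How it is judged:
On the way, in this order (a step that is already met when the one before it is completed fails the run):
1. the lever that does not stop short (lever_b) has been pressed in all the way to its bar (value of joint lever_b above 0.37 rad and contact force between the fingers and brake_b above 1 N), for 0.1 s.
2. with that lever let out again, the lever that stops short (lever_a) is pressed in against its stop (value of joint lever_a above 0.19 rad and value of joint lever_b below 0.04 rad and contact force between the fingers and brake_a above 2 N), for 0.3 s.
At the end, for the whole second after the job is handed in: lever_a (the one that stops short) is held still by the fingers against its stop, beyond 0.19 of its 0.22 rad and with more than 2 N; lever_b is let out, below 0.04 rad. lever_b has been pressed to its bar before; lever_a may also have been pressed before that (all of step 2 and velocity of joint lever_a between -0.05 and 0.05 rad/s); the arm keeps its last pose, push and grip.
It fails at once if a lever or stand is pushed with more than 40 N (contact force between any of the arm, the fingers and brake_a above 40 N or contact force between any of the arm, the fingers and brake_b above 40 N).
It fails at once if the fingers touch a bar (over 2 N) (contact force between the fingers and bar_a above 2 N or contact force between the fingers and bar_b above 2 N).
It fails at once if a lever is taken between the fingers ((contact force between the fingers and brake_a above 1 N and x of the grasp point in the frame of press_a between -0.002 and 0.012 m and y of the grasp point in the frame of press_a between -0.065 and 0.055 m and z of the grasp point in the frame of press_a between -0.012 and 0.008 m) or (contact force between the fingers and brake_b above 1 N and x of the grasp point in the frame of press_b between -0.002 and 0.012 m and y of the grasp point in the frame of press_b between -0.065 and 0.055 m and z of the grasp point in the frame of press_b between -0.012 and 0.008 m)).
It fails at once if a bystander is lifted or pushed more than 20 mm (distance of any of dropper_bottle, timer_box, tape, cup, brown_bottle from where it was at the start of the episode above 0.02 m).
It also fails if it takes over 61 s, if anything falls off the work surface, if the arm or the gripper's body presses on something with over 40 N, if the wrist force passes 120 N, or if a joint passes its speed limit or range.

ROBOT

A 6-joint arm with a two-finger parallel gripper is mounted at the origin on a cart in front of the work surface, level with it; the furniture and walls round the work are solid. World frame = base frame: x ahead of the robot, y to its left, z up, the work surface at z = 0. Lengths are in m, angles in rad, forces in N, time in s.
With the tool pointing down it reaches from about 0.225 to 0.875 m from the base axis. Payload 3.4 kg.
Tool frame: the origin (TCP) lies between the finger pads; the fingertips stand 8 mm ahead of it and the grasp point (between the pads) lies 11 mm behind it; z points along the fingers, y is the line along which they close (so a half turn about z gives the same grasp; the last joint's range is limited). The gripper opens to 85 mm and grips with 20 to 120 N. Pads are 22 mm wide; open, the fingers measure 114 mm over their backs; the gripper's body (76 mm by 85 mm) begins 54 mm behind the grasp point. The pads swing forward as they close: fully open they stand 13 mm farther back than shut.
Start: joints at [1.135, 0.276, 1.505, -0, 1.361, -0.121], TCP at [0.178, 0.547, 0.239] pointing down, gripper open.
Joint ranges: [-2.89, 2.89], [-0.75, 2.08], [0.22, 2.7], [-1.18, 4.32], [0.11, 2.71], [-2.7, 2.7]. Speed limits (rad/s): [2.57, 2.57, 3.14, 3.14, 3.14, 3.14].

INTERFACE

Orientations are given as a unit quaternion [w, x, y, z].
In Python, from rig import manip gives the robot as it stands.
- The arm moves only by the tool move_arm, never from a script. Its argument "deltas" is a list that holds one entry, the list of rows, each a list of 5 numbers: the shift along the tool's x, y, z normalised to -1 to 1, where 1 is 80 cm, then the turn about the tool's z normalised to -1 to 1, where 1 is 120 degrees, then the closure, from -1 (fully open) to 1 (shut). In form: [[[tx, ty, tz, twist, grip], ...]]. A call has 1 to 12 rows; each row is the pose to reach, as a shift and turn from the pose commanded when the call began, along the tool's axes at that moment; what a row does not reach only later rows make up. A row lasts 1/10 s, in which the tool goes at most 50 mm and 8.59 degrees, less where a joint would pass 70% of its speed; a pose out of reach is approached as far as the arm can. A call with a number of a shift or a turn outside -1 to 1 is refused whole. A call with a gripper value outside its range is refused whole. The fingers move at their own pace and stop on an object; "squeeze" is the grip in N (left out, the last holds). Time passes only in rows, so rows that repeat a pose let the fingers close. It gives the time, the measured TCP pose, the force, the opening and the grip force at its end, in the units of the state.
- manip.get_state(): the state, without advancing time (a new reading comes with each control period).
- manip.get_image(name): name is "scene" or "side" or "wrist"; returns the picture (420x560x3 uint8, red, green, blue); there is no depth.
- manip.camera_params(name): a dict with "fx", "fy", "cx", "cy" (pixels), "dist" ([k1, k2, p1, p2, k3] as OpenCV has them; the pictures are not rectified), "R" (3x3) and "t" (3): a world point X has camera coordinates R X + t; the wrist camera has in their place "tool_from_camera" (4x4, takes a point from camera to tool coordinates, whose origin is the TCP and whose axes are the flange's). Camera axes: x right, y down, z forward; pixel columns grow to the right and rows downward; lengths in m; the calibration is good to about 2 mm. A picture is of the moment at which its call begins: read the wrist's pose just before it. camera_params takes no time and is no camera call.
- manip.sign_off(): hands the job in; it is judged then, once.
The state is a dict: "clock": time; "qpos": joint angles; "qd": joint speeds; "effort": joint torques, N m; "position": TCP position; "ee_rot": TCP orientation; "contact_force": force on the tool from outside, world axes, zero at the start; "moment": the same for the moment, N m; "width": finger opening in m; "gripper_force": force on a finger pad.
Only numpy, scipy, OpenCV 4.12 (cv2) and the standard library are available. Lean on these libraries where they do the work, as an engineer would, in place of code of your own. Each camera call takes 0.05 s, during which the arm holds its last target. There are 200 camera calls.

## Working session

There is one attempt and no reset: what is moved stays moved. The work goes in short steps, Python scripts to look and compute and a tool call to move; the robot and the scene stay as the last step left them, time stands still between calls to the robot, and variables do not carry over. Pictures are saved under pics/ and viewed, at most 10 in all, crops included, and the job is handed in when it is done.

Besides the shell and the picture viewer there is one more tool, called after "Emit:" as name(argument=value, ...) on one line, values as JSON. move_arm: Moves the arm, as the interface text tells. Scaled input: -1 to 1 covers 80 cm each way for a shift and 120 degrees each way for a turn. Its arguments: {"type":"object","properties":{"deltas":{"type":"array","items":{"type":"array","items":{"type":"array","items":{"type":"number","minimum":-1,"maximum":1}}}},"squeeze":{"type":"number"}},"required":["deltas"]}

```bash
mkdir -p pics
python3 - <<'E'
from rig import manip
import cv2,numpy as np
s=manip.get_state();print(s)
ims=[]
for n in("scene","side"):
    im=manip.get_image(n);cv2.imwrite(f"pics/{n}0.png",im[...,::-1]);p=manip.camera_params(n);print(n,p)
im=manip.get_image("wrist");cv2.imwrite("pics/wrist0.png",im[...,::-1]);print(manip.camera_params("wrist"))
E
```

```text
{'clock': 0.0, 'qpos': array([ 1.13498666e+00,  2.76605100e-01,  1.50616418e+00, -8.35284892e-06,
        1.36068934e+00, -1.21010701e-01]), 'qd': array([-0.00203856,  0.00012648, -0.00116402, -0.00121846,  0.00095635,
       -0.00061966]), 'effort': array([-1.56636968e-03, -4.16774404e+01, -2.45806199e+01, -1.21121734e-04,
        1.10241323e-02, -4.10829685e-06]), 'position': array([0.17782497, 0.54625959, 0.23842156]), 'ee_rot': array([-2.52482659e-04,  1.56749438e-01,  9.87637962e-01, -8.98179079e-04]), 'contact_force': array([ 0.40284992,  0.24305858, -0.0936653 ]), 'moment': array([ 0.01468832, -0.00286372,  0.02268898]), 'gripper_force': 0.0, 'width': 0.08528551345364117}
scene {'fx': 450.02512764112464, 'fy': 450.02512764112464, 'cx': 280.65943855901594, 'cy': 208.5967200361874, 'dist': array([-0.13655962,  0.        ,  0.        ,  0.        ,  0.        ]), 'R': array([[ 0.83636845, -0.5480358 ,  0.01202419],
       [-0.39109406, -0.61193933, -0.68744141],
       [ 0.38410058,  0.57025172, -0.72614029]]), 't': array([-0.24106081,  0.38899311,  0.58468167])}
side {'fx': 416.
[... 215 characters left out ...]
624],
       [-0.63866381, -0.60828073, -0.47127814],
       [ 0.33626766,  0.33025416, -0.88196159]]), 't': array([-0.15202659,  0.49065109,  0.67247599])}
{'fx': 347.74734227562703, 'fy': 347.74734227562703, 'cx': 278.07385124450917, 'cy': 211.76391635849157, 'dist': array([0.01521091, 0.        , 0.        , 0.        , 0.        ]), 'tool_from_camera': array([[-9.73892438e-04, -9.61722124e-01, -2.74024830e-01,
         6.87664633e-02],
       [ 9.99999144e-01, -6.97320452e-04, -1.10669934e-03,
        -4.54381317e-04],
       [ 8.73254121e-04, -2.74025674e-01,  9.61721980e-01,
        -1.35144345e-01],
       [ 0.00000000e+00,  0.00000000e+00,  0.00000000e+00,
         1.00000000e+00]])}
```

View pics/scene0.png

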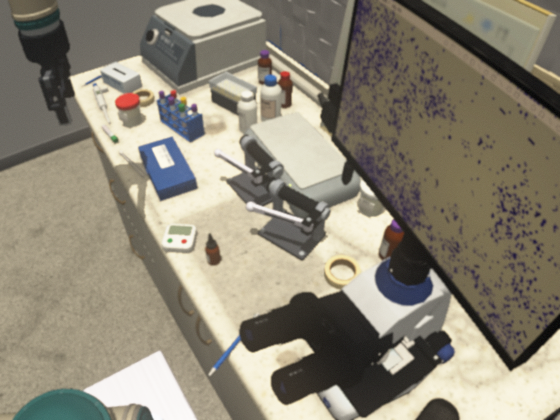

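View pics/side0.png

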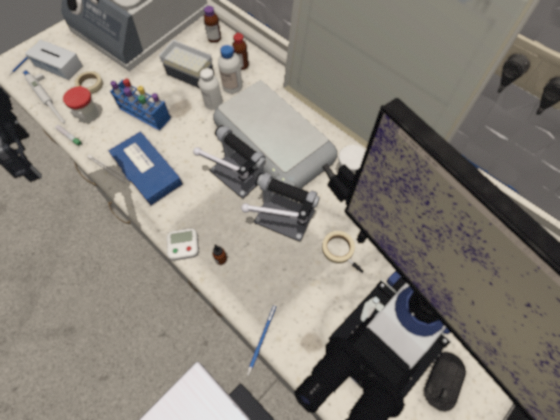

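The scene view shows the two stands, with lever balls at about (221,155) and (253,207). In the side view the balls are at about (196,152) and (247,210). The monitor and microscope are to the right of the stands. I'll enlarge that area next.

```bash
cat > h.py <<'E'
from rig import manip
import cv2,numpy as np
def ray(n,px,s=None):
    p=manip.camera_params(n);K=np.array([[p['fx'],0,p['cx']],[0,p['fy'],p['cy']],[0,0,1]])
    u=cv2.undistortPoints(np.array([[px]],float),K,p['dist']).ravel();d=np.r_[u,1]
    if 'R' in p: R=p['R'].T;o=-R@p['t']
    else:
        from scipy.spatial.transform import Rotation as Ro
        q=s['ee_rot'];T=p['tool_from_camera'];W=Ro.from_quat(np.r_[q[1:],q[0]]).as_matrix()
        R=W@T[:3,:3];o=W@T[:3,3]+s['position']
    d=R@d;return o,d/np.linalg.norm(d)
def plane(n,px,z,s=None):
    o,d=ray(n,px,s);return o+d*(z-o[2])/d[2]
def tri(a,b):
    A=np.zeros((3,3));v=np.zeros(3)
    for o,d in(a,b):
        P=np.eye(3)-np.outer(d,d);A+=P;v+=P@o
    X=np.linalg.solve(A,v);g=[np.linalg.norm(np.cross(X-o,d)) for o,d in(a,b)]
    return X,max(g)
E
python3 - <<'E'
from h import *
a=cv2.imread('pics/scene0.png')[125:265,200:340];b=cv2.imread('pics/side0.png')[115:245,185:325]
b=cv2.copyMakeBorder(b,0,10,0,0,cv2.BORDER_CONSTANT)
cv2.imwrite('pics/c1.png',cv2.resize(np.hstack([a,b]),None,fx=2.857,fy=2.857*1.4,interpolation=cv2.INTER_CUBIC) if 0 else cv2.resize(np.hstack([a,b]),(800,400),interpolation=cv2.INTER_CUBIC))
for n,l in(('scene',((221,155),(253,207))),('side',((196,152),(247,210)))):
    for p in l: print(n,plane(n,p,.085).round(3))
for x,y in(((221,155),(196,152)),((253,207),(247,210))): print(tri(ray('scene',x),ray('side',y)))
for nm,a,b,z in(('cup?',(125,110),(78,105),0),('tape',(342,271),(338,246),0.01),('timer',(180,237),(183,244),.022),('drop',(213,260),(221,260),0.0)): print(nm,plane('scene',a,z).round(3),plane('side',b,z).round(3))
E
```

```text
scene [0.431 0.449 0.085]
scene [0.41  0.283 0.085]
side [0.427 0.459 0.085]
side [0.406 0.28  0.085]
(array([0.43566174, 0.46939012, 0.06811992]), np.float64(0.00394425258790994))
(array([0.40469964, 0.27582772, 0.09389977]), np.float64(0.001652843350472881))
cup? [0.341 0.86  0.   ] [ 0.341  0.843 -0.   ]
tape [0.5   0.115 0.01 ] [0.5   0.114 0.01 ]
timer [0.278 0.343 0.022] [0.279 0.346 0.022]
drop [0.312 0.274 0.   ] [0.312 0.271 0.   ]
```

View pics/c1.png

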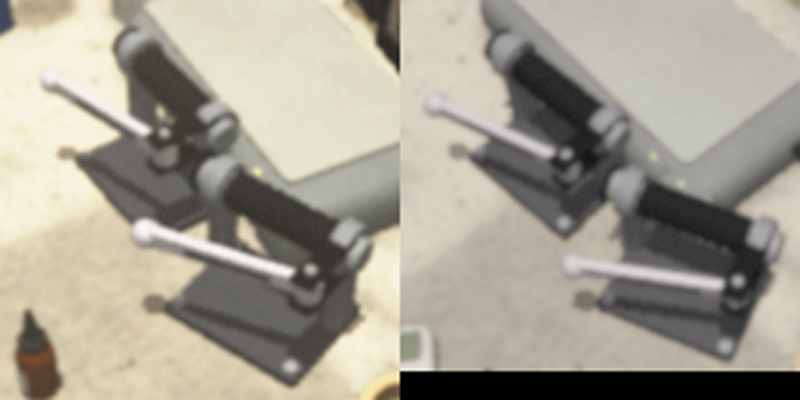

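The crop shows both levers clearly. The upper ball is at scene (218,153) and side (197,151), and the lower ball at scene (251.5,206.5) and side (245,208). The pivots are at scene (257,177) and (307,223).

Run:
```python
from h import *
S=dict(b1=((218.2,153),(197.3,151),.085),p1=((257.5,176),(242.8,170.5),.095),e1=((243.8,140.8),(222.8,132.5),.085),f1=((278.8,169.8),(259.2,160.5),.085),
b2=((251.5,206.5),(245.2,207.8),.085),p2=((307.5,222),(303.5,213),.095),e2=((275.3,188),(264.8,180.8),.085),f2=((323.2,210),(312.8,199),.085))
R={}
for k,(a,b,z) in S.items():
    X,g=tri(ray('scene',a),ray('side',b));A=plane('scene',a,z);B=plane('side',b,z);R[k]=(A+B)[:2]/2
    print(k,X.round(3),round(g,4),A[:2].round(3),B[:2].round(3))
for i in '12':
    l=R['b'+i]-R['p'+i];e=R['e'+i]-R['f'+i]
    print(i,'lever len',np.linalg.norm(l),np.degrees(np.arctan2(l[1],l[0])),'bar',np.linalg.norm(e),np.degrees(np.arctan2(e[1],e[0])),'press',R['p'+i]+l/np.linalg.norm(l)*.075)
```

```text
b1 [0.431 0.461 0.082] 0.0003 [0.429 0.458] [0.43  0.459]
p1 [0.465 0.355 0.081] 0.0004 [0.457 0.342] [0.46  0.348]
e1 [0.491 0.447 0.1  ] 0.0041 [0.496 0.465] [0.501 0.456]
f1 [0.507 0.346 0.084] 0.0019 [0.508 0.344] [0.505 0.346]
b2 [0.408 0.286 0.085] 0.0011 [0.409 0.285] [0.407 0.286]
p2 [0.475 0.194 0.088] 0.0021 [0.469 0.19 ] [0.474 0.192]
e2 [0.475 0.303 0.085] 0.0022 [0.473 0.303] [0.478 0.302]
f2 [0.51  0.199 0.094] 0.0004 [0.517 0.206] [0.514 0.202]
1 lever len 0.11740666661145577 104.05010452738377 bar 0.11585451036603084 93.9814138462526 press [0.43996936 0.41781377]
2 lever len 0.11447936289313997 123.90653644076887 bar 0.10657132128385069 112.01317016519141 press [0.42968151 0.25308612]
```

Emit:
move_arm(deltas=[[[-0.309, -0.072, 0.037, -0.183, 1], [-0.309, -0.072, 0.037, -0.183, 1], [-0.309, -0.072, 0.037, -0.183, 1], [-0.309, -0.072, 0.037, -0.183, 1], [-0.309, -0.072, 0.037, -0.183, 1], [-0.309, -0.072, 0.037, -0.183, 1], [-0.309, -0.072, 0.037, -0.183, 1], [-0.309, -0.072, 0.037, -0.183, 1], [-0.309, -0.072, 0.037, -0.183, 1], [-0.309, -0.072, 0.037, -0.183, 1]]], squeeze=20)

```text
clock: 1.15
position: [0.3939, 0.4165, 0.21]
ee_rot: [-0.0, -0.035, 0.999, 0.0]
contact_force: [0.5, 0.4, 0.3]
width: 0.0001
gripper_force: 0.0
```

```bash
cat >> h.py <<'E'
def axes(s):
    from scipy.spatial.transform import Rotation as Ro
    q=s['ee_rot'];return Ro.from_quat(np.r_[q[1:],q[0]]).as_matrix()
def to(s,X,ang):
    "row (normalised) taking TCP to X with tool -x at world angle ang (deg)"
    W=axes(s);d=W.T@(np.array(X)-s['position'])/.8
    now=np.degrees(np.arctan2(-W[1,0],-W[0,0]));return d.round(3),round(-(ang-now)/120,3)
def st():
    s=manip.get_state();W=axes(s);print('t',round(s['clock'],2),'pos',s['position'].round(4),'-x ang',np.degrees(np.arctan2(-W[1,0],-W[0,0])).round(1),'F',s['contact_force'].round(1),'w',round(s['width'],3));return s
E
python3 - <<'E'
from h import *
s=st();im=manip.get_image('wrist');cv2.imwrite('pics/w1.png',im[...,::-1])
E
```

```text
t 1.15 pos [0.3939 0.4165 0.21  ] -x ang 4.1 F [0.5 0.4 0.3] w 0.0
```

View pics/w1.png

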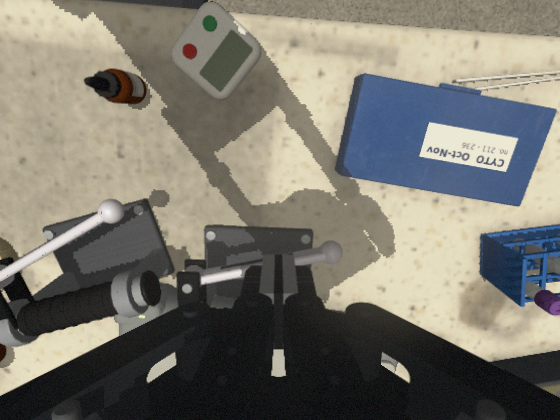

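The wrist view shows the left lever with its ball at (330,252) and its pivot top at (188,287). The right lever's ball is at (112,211). The shut fingers hang at column 280.

Run:
```python
from h import *
s=st()
for n,p,z in(('b1',(330,252),.085),('p1',(188,288),.1),('lever pt',(225,277),.088),('b2',(112,211),.085),('plate1 TL',(207,228),.01),('plate1 TR',(311,230),.01)): print(n,plane('wrist',p,z,s).round(3))
print(to(s,(.395,.418,.21),4),to(s,(.395,.418,.076),4))
```

```text
t 1.2 pos [0.394  0.4164 0.21  ] -x ang 4.0 F [-0.4 -0.5  0.2] w 0.0
b1 [0.43  0.46  0.085]
p1 [0.461 0.35  0.1  ]
lever pt [0.456 0.377 0.088]
b2 [0.407 0.287 0.085]
plate1 TL [0.443 0.347 0.01 ]
plate1 TR [0.437 0.452 0.01 ]
(array([-0.001,  0.002,  0.   ]), np.float64(0.0)) (array([-0.001,  0.002,  0.168]), np.float64(0.0))
```

The wrist view agrees with the earlier fix: lever length 114 mm, press point at (0.441, 0.422). I'll descend outside the lever and then press in small steps.

Emit:
move_arm(deltas=[[[0, 0.007, 0.06, 0, 1], [0, 0.007, 0.12, 0, 1], [0, 0.007, 0.168, 0, 1], [0, 0.007, 0.168, 0, 1], [0, 0.007, 0.168, 0, 1], [-0.01, 0.007, 0.168, 0, 1], [-0.02, 0.007, 0.168, 0, 1], [-0.025, 0.007, 0.168, 0, 1], [-0.025, 0.007, 0.168, 0, 1]]])

```text
clock: 2.1
position: [0.4165, 0.4229, 0.0765]
ee_rot: [0.001, -0.034, 0.999, 0.001]
contact_force: [-0.3, -0.1, 0.5]
width: 0.0004
gripper_force: 0.0
```

Run:
```python
from h import *
s=st()
```

```text
t 2.1 pos [0.4165 0.4229 0.0765] -x ang 3.9 F [-0.3 -0.1  0.5] w 0.0
```

Emit:
move_arm(deltas=[[[-0.004, 0, 0, 0, 1], [-0.008, 0, 0, 0, 1], [-0.012, 0, 0, 0, 1], [-0.016, 0, 0, 0, 1], [-0.016, 0, 0, 0, 1]]])

```text
clock: 2.6
position: [0.427, 0.4235, 0.0751]
ee_rot: [-0.001, -0.034, 0.999, 0.0]
contact_force: [-3.8, 1.8, 1.4]
width: 0.0003
gripper_force: 1.7
```

Emit:
move_arm(deltas=[[[-0.003, 0, 0, 0, 1], [-0.006, 0, 0, 0, 1], [-0.006, 0, 0, 0, 1]]])

```text
clock: 2.9
position: [0.4323, 0.4239, 0.0752]
ee_rot: [-0.0, -0.034, 0.999, 0.0]
contact_force: [-4.2, 1.6, 0.9]
width: 0.0002
gripper_force: 1.9
```

Emit:
move_arm(deltas=[[[-0.003, 0, 0, 0, 1], [-0.006, 0, 0, 0, 1], [-0.006, 0, 0, 0, 1]]])

```text
clock: 3.2
position: [0.4371, 0.4243, 0.0752]
ee_rot: [-0.0, -0.034, 0.999, 0.0]
contact_force: [-4.2, 2.5, -0.1]
width: 0.0002
gripper_force: 2.1
```

Emit:
move_arm(deltas=[[[-0.003, 0, 0, 0, 1], [-0.004, 0, 0, 0, 1], [-0.004, 0, 0, 0, 1]]])

```text
clock: 3.5
position: [0.4399, 0.4245, 0.0752]
ee_rot: [-0.001, -0.034, 0.999, 0.0]
contact_force: [-5.1, 4.0, -0.1]
width: -0.0
gripper_force: 2.4
```

Emit:
move_arm(deltas=[[[-0.002, 0, 0, 0, 1], [-0.004, 0, 0, 0, 1], [-0.004, 0, 0, 0, 1]]])

```text
clock: 3.8
position: [0.4428, 0.4247, 0.0752]
ee_rot: [-0.001, -0.034, 0.999, 0.0]
contact_force: [-5.6, 3.4, -0.0]
width: -0.0
gripper_force: 2.8
```

Emit:
move_arm(deltas=[[[-0.003, 0, 0, 0, 1], [-0.006, 0, 0, 0, 1], [-0.006, 0, 0, 0, 1]]])

```text
clock: 4.1
position: [0.4476, 0.425, 0.0752]
ee_rot: [-0.001, -0.034, 0.999, 0.0]
contact_force: [-6.7, 3.0, 0.3]
width: -0.0001
gripper_force: 3.0
```

Emit:
move_arm(deltas=[[[-0.002, 0, 0, 0, 1], [-0.004, 0, 0, 0, 1], [-0.004, 0, 0, 0, 1]]])

```text
clock: 4.4
position: [0.4505, 0.425, 0.0751]
ee_rot: [-0.001, -0.034, 0.999, -0.0]
contact_force: [-6.8, 3.1, 0.8]
width: 0.0001
gripper_force: 3.1
```

Emit:
move_arm(deltas=[[[-0.002, 0, 0, 0, 1], [-0.004, 0, 0, 0, 1], [-0.004, 0, 0, 0, 1]]])

```text
clock: 4.7
position: [0.4535, 0.4249, 0.0751]
ee_rot: [-0.001, -0.034, 0.999, -0.0]
contact_force: [-7.1, 2.3, 1.0]
width: -0.0
gripper_force: 3.3
```

Emit:
move_arm(deltas=[[[-0.002, 0, 0, 0, 1], [-0.004, 0, 0, 0, 1], [-0.004, 0, 0, 0, 1]]])

```text
clock: 5.0
position: [0.4551, 0.4247, 0.0751]
ee_rot: [-0.003, -0.034, 0.999, -0.001]
contact_force: [-9.0, 1.5, 3.8]
width: -0.0001
gripper_force: 4.7
```

Emit:
move_arm(deltas=[[[-0.002, 0, 0, 0, 1], [-0.004, 0, 0, 0, 1], [-0.004, 0, 0, 0, 1]]])

```text
clock: 5.3
position: [0.4553, 0.4247, 0.075]
ee_rot: [-0.006, -0.034, 0.999, -0.001]
contact_force: [-14.8, 1.1, 6.9]
width: -0.0001
gripper_force: 7.6
```

The left lever went right to its bar: about 33 mm of travel, and only then a hard stop. The right one should therefore be the short one. I'll let the left lever out and rise.

Emit:
move_arm(deltas=[[[0.03, 0, 0, 0, 1], [0.06, 0, 0, 0, 1], [0.09, 0, 0, 0, 1], [0.09, 0, 0, 0, 1], [0.09, 0, -0.06, 0, 1], [0.09, 0, -0.12, 0, 1], [0.09, 0, -0.16, 0, 1], [0.09, 0, -0.16, 0, 1]]])

```text
clock: 6.1
position: [0.3942, 0.4228, 0.2095]
ee_rot: [0.006, -0.034, 0.999, 0.004]
contact_force: [0.4, 0.4, -0.3]
width: -0.0001
gripper_force: 0.0
```

Run:
```python
from h import *
s=st()
b=np.array([.4075,.2865]);p=np.array([.4725,.1925])
l=b-p;print(np.linalg.norm(l),np.degrees(np.arctan2(l[1],l[0])))
a=np.radians(22);P=p+l/np.linalg.norm(l)*.075;print(P)
X=P-np.array([np.cos(a),np.sin(a)])*.045;print(X,to(s,(*X,.21),22))
im=manip.get_image('side');cv2.imwrite('pics/s1.png',cv2.resize(im[115:245,165:325,::-1],(640,520),interpolation=cv2.INTER_CUBIC))
```

```text
t 6.1 pos [0.3942 0.4228 0.2095] -x ang 3.9 F [ 0.4  0.4 -0.3] w -0.0
0.11428473213863694 124.66344585350069
[0.42984338 0.25418803]
[0.38812011 0.23733073] (array([ 0.023, -0.231, -0.003]), np.float64(-0.151))
```

View pics/s1.png

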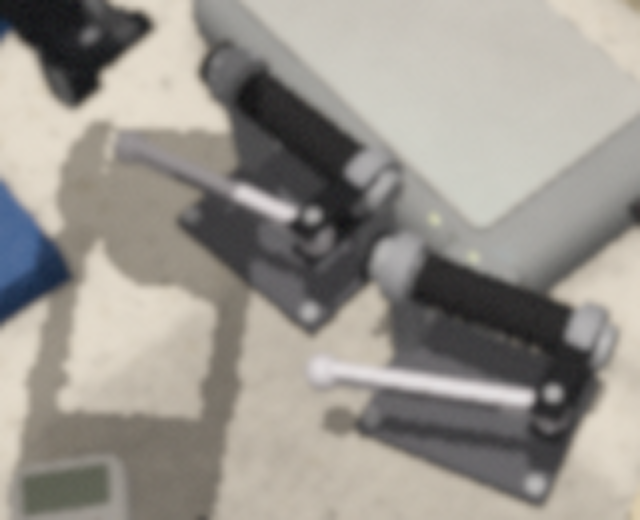

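The left lever has sprung back, with its ball again at side pixel (196,152). Next is the right lever.

Emit:
move_arm(deltas=[[[0.023, -0.06, 0, -0.151, 1], [0.023, -0.12, 0, -0.151, 1], [0.023, -0.18, 0, -0.151, 1], [0.023, -0.231, 0, -0.151, 1], [0.023, -0.231, 0, -0.151, 1], [0.023, -0.231, 0, -0.151, 1]]])

```text
clock: 6.75
position: [0.3841, 0.234, 0.2025]
ee_rot: [-0.0, -0.19, 0.982, -0.0]
contact_force: [0.7, 0.4, -0.1]
width: -0.0001
gripper_force: 0.0
```

Run:
```python
from h import *
s=st();im=manip.get_image('wrist');cv2.imwrite('pics/w2.png',im[...,::-1])
```

```text
t 6.75 pos [0.3841 0.234  0.2025] -x ang 21.9 F [ 0.7  0.4 -0.1] w -0.0
```

View pics/w2.png

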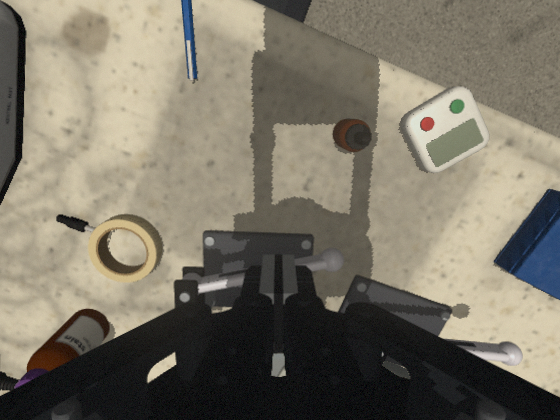

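The right lever's ball is at (330,260) and its pivot at (185,295), the same layout relative to the tool as for the left one. I'll descend and advance as before.

Run:
```python
from h import *
s=st()
b=plane('wrist',(330,260),.085,s)[:2];p=plane('wrist',(185,296),.1,s)[:2];l=b-p
P=p+l/np.linalg.norm(l)*.075;print(b,p,np.linalg.norm(l),np.degrees(np.arctan2(l[1],l[0])),P,(axes(s).T[:2,:2]@(P-s['position'][:2])))
```

```text
t 6.8 pos [0.3841 0.235  0.2026] -x ang 22.0 F [0.8 0.2 0.3] w -0.0
[0.4082704 0.2875791] [0.4713945  0.19255535] 0.1140796423741031 123.59601367841142 [0.42989448 0.25502733] [-0.04992911  0.00146352]
```

Emit:
move_arm(deltas=[[[0, 0.002, 0.06, 0, 1], [0, 0.002, 0.12, 0, 1], [0, 0.002, 0.159, 0, 1], [0, 0.002, 0.159, 0, 1], [0, 0.002, 0.159, 0, 1], [-0.01, 0.002, 0.159, 0, 1], [-0.02, 0.002, 0.159, 0, 1], [-0.03, 0.002, 0.159, 0, 1], [-0.034, 0.002, 0.159, 0, 1], [-0.034, 0.002, 0.159, 0, 1]]])

```text
clock: 7.8
position: [0.4093, 0.2471, 0.0766]
ee_rot: [0.001, -0.191, 0.982, 0.0]
contact_force: [-1.7, -0.1, -0.5]
width: 0.0001
gripper_force: 0.0
```

Emit:
move_arm(deltas=[[[-0.004, 0, 0, 0, 1], [-0.008, 0, 0, 0, 1], [-0.012, 0, 0, 0, 1], [-0.012, 0, 0, 0, 1]]])

```text
clock: 8.2
position: [0.4159, 0.2501, 0.0758]
ee_rot: [-0.001, -0.191, 0.982, -0.0]
contact_force: [-3.7, -0.4, 1.3]
width: 0.0003
gripper_force: 1.7
```

Emit:
move_arm(deltas=[[[-0.003, 0, 0, 0, 1], [-0.006, 0, 0, 0, 1], [-0.006, 0, 0, 0, 1]]])

```text
clock: 8.5
position: [0.4211, 0.2523, 0.0758]
ee_rot: [-0.001, -0.191, 0.982, 0.0]
contact_force: [-4.9, 0.3, -0.2]
width: -0.0004
gripper_force: 1.9
```

Emit:
move_arm(deltas=[[[-0.002, 0, 0, 0, 1], [-0.004, 0, 0, 0, 1], [-0.004, 0, 0, 0, 1]]])

```text
clock: 8.8
position: [0.4239, 0.2535, 0.0759]
ee_rot: [-0.001, -0.191, 0.982, 0.0]
contact_force: [-5.9, 1.0, -0.8]
width: 0.0001
gripper_force: 2.1
```

Emit:
move_arm(deltas=[[[-0.002, 0, 0, 0, 1], [-0.004, 0, 0, 0, 1], [-0.004, 0, 0, 0, 1]]])

```text
clock: 9.1
position: [0.4268, 0.2547, 0.0758]
ee_rot: [-0.001, -0.191, 0.982, 0.0]
contact_force: [-5.4, 1.5, 0.8]
width: 0.0002
gripper_force: 2.2
```

Emit:
move_arm(deltas=[[[-0.002, 0, 0, 0, 1], [-0.004, 0, 0, 0, 1], [-0.004, 0, 0, 0, 1]]])

```text
clock: 9.4
position: [0.4294, 0.2558, 0.0759]
ee_rot: [-0.001, -0.191, 0.982, 0.0]
contact_force: [-5.6, 0.6, 1.0]
width: 0.0001
gripper_force: 2.6
```

Emit:
move_arm(deltas=[[[-0.002, 0, 0, 0, 1], [-0.004, 0, 0, 0, 1], [-0.004, 0, 0, 0, 1]]])

```text
clock: 9.7
position: [0.4299, 0.2561, 0.0757]
ee_rot: [-0.004, -0.191, 0.982, -0.0]
contact_force: [-10.7, -0.2, 5.3]
width: -0.0002
gripper_force: 4.9
```

The lever stopped about 13 mm earlier than the left one did, so this is the short one. I'll push slightly firmer, hold, and check with a picture.

Emit:
move_arm(deltas=[[[-0.002, 0, 0, 0, 1], [-0.003, 0, 0, 0, 1], [-0.003, 0, 0, 0, 1], [-0.003, 0, 0, 0, 1], [-0.003, 0, 0, 0, 1], [-0.003, 0, 0, 0, 1], [-0.003, 0, 0, 0, 1], [-0.003, 0, 0, 0, 1]]])

```text
clock: 10.5
position: [0.43, 0.2561, 0.0757]
ee_rot: [-0.006, -0.191, 0.982, -0.001]
contact_force: [-14.0, -1.3, 8.6]
width: 0.0
gripper_force: 7.0
```

Run:
```python
from h import *
s=st()
im=manip.get_image('scene');cv2.imwrite('pics/s2.png',cv2.resize(im[125:265,190:350,::-1],(640,560),interpolation=cv2.INTER_CUBIC))
```

```text
t 10.5 pos [0.43   0.2561 0.0757] -x ang 22.0 F [-14.   -1.3   8.6] w 0.0
```

View pics/s2.png

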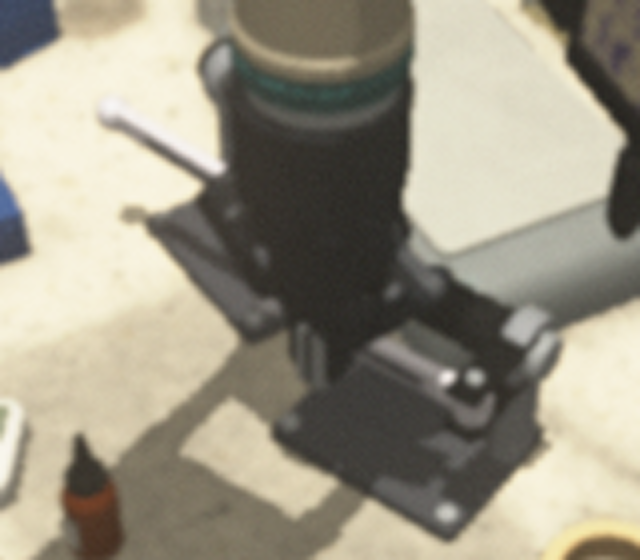

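The left lever is fully out, with its ball at crop (110,110), or (218,152) in the full picture. The fingers hold the right lever steadily at about 15 N, so I'm handing in.

```bash
python3 -c "
from rig import manip
print(manip.sign_off())"
```

```text
the job is handed in; nothing more can be done
None
```

I pressed the left lever right up to its bar and let it out again; the right lever stops short, and I handed the job in with the fingers still holding it against its stop at about 15 N (no verdict was returned).

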